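# Unlock the bean canister and set its lid to pour

### The arm

A 6-joint arm with a two-finger parallel gripper is mounted at the origin on the work surface. World frame = base frame: x ahead of the robot, y to its left, z up, the work surface at z = 0. Lengths are in m, angles in rad, forces in N, time in s.
With the tool pointing down it reaches from about 0.3 to 0.95 m from the base axis. Payload 3.1 kg.
Tool frame: the origin (TCP) lies midway between the tips of the shut fingers; the grasp point (between the pads) lies bot.pinch_z behind it (bot.pinch_z is the distance from the TCP to the grasp point, in m); z points along the fingers, y is the line along which they close (so a half turn about z gives the same grasp; the last joint's range is limited). The gripper opens to 85 mm and grips with 20 to 120 N. Pads are 22 mm wide; open, the fingers measure 114 mm over their backs; the gripper's body (76 mm by 85 mm) begins 54 mm behind the grasp point. The pads swing forward as they close: fully open they stand 13 mm farther back than shut.
Start: joints at [-1.297, 0.308, 1.634, -0, 1.2, -0.07], TCP at [0.211, -0.588, 0.231] pointing down, gripper open.
Joint ranges: [-3.06, 3.06], [-0.79, 1.96], [0.05, 2.63], [-1.19, 4.34], [0.05, 2.64], [-2.94, 2.94]. Speed limits (rad/s): [2.79, 2.79, 3.14, 3.14, 3.14, 3.14].

### API

Orientations are given as a 3x3 rotation matrix whose columns are the frame's x, y, z axes.
In Python, from station import state, cams, bot gives the robot as it stands. The module is installed in compiled form; this text tells all that it offers.
- The arm moves only by the tool jog_arm, never from a script. Its argument "rows" is one flat list of numbers, 7 for each row, row after row: the opening in per cent of the stroke, from 0 (shut) to 100 (fully open), then the shift along the tool's x, y, z in m, then the turn, a rotation vector about the tool's x, y, z in degrees. A call has 1 to 5 rows; each row is the pose to reach, as a shift and turn from the pose commanded when the call began, along the tool's axes at that moment; what a row does not reach only later rows make up. A row lasts 1/12 s, in which the tool goes at most 41.7 mm and 7.16 degrees, less where a joint would pass 70% of its speed; a pose out of reach is approached as far as the arm can. A call with a gripper value outside its range is refused whole. The fingers move at their own pace and stop on an object; "squeeze" is the grip in N (left out, the last holds). Time passes only in rows, so rows that repeat a pose let the fingers close. It gives the time, the measured TCP pose, the force, the opening and the grip force at its end, in the units of the state.
- state(): the state, without advancing time (a new reading comes with each control period).
- cams.capture(name): name is "side" or "top" or "wrist"; returns a dict with "color" (420x560x3 uint8, blue, green, red), "fov_y" (degrees; the focal length in pixels is half the picture's height over the tangent of half this angle, whatever the lens; pixels are square), "cx", "cy" (the principal point, pixels), "k1" (the pictures are not rectified: a ray, as slopes to the right and down, at radius r is drawn at 1 + k1 r^2 times it, then the intrinsics apply), "extrinsics" (4x4, takes a point from world to camera coordinates). Camera axes: x right, y up, looking along -z (the intrinsics and any distortion apply to the point x, -y, -z); pixel columns grow to the right and rows downward; lengths in m; the calibration is good to about 2 mm. A picture is of the moment at which its call begins. There is no depth.
- bot.sign_off(): hands the job in; it is judged then, once.
The state is a dict: "time": time; "joint_positions": joint angles; "joint_velocities": joint speeds; "joint_efforts": joint torques, N m; "tool_pos": TCP position; "tcp_rot": TCP orientation; "contact_force": force on the tool from outside, world axes, zero at the start; "wrist_torque": the same for the moment, N m; "opening": finger opening in m; "grasp_force": force on a finger pad.
Only numpy, scipy, OpenCV 4.12 (cv2) and the standard library are available. Lean on these libraries where they do the work, as an engineer would, in place of code of your own. Each camera call takes 0.05 s, during which the arm holds its last target. There are 200 camera calls.

### The job

Get the bean canister ready to pour: fold the keeper right back from behind the bolt, then draw the bolt fully out, then turn the lid by its grip bar until its window sits squarely over the hole above the pouring chute. Leave keeper, bolt and lid like that, let go, and do not shift the jugs, cups and other things standing around.

Things in the scene. Friction and masses are not known exactly. Their poses are not given: they have to be found in the camera images.
- canister: Round black coffee-bean canister fixed to the counter, 148 mm across (steel foot ring 176 mm), its lid's top 98 mm above the counter. Origin: centre of its underside on the counter, on the lid's turning axis; z up. Its +x points along the bolt, from the lid's axis to the block that carries bolt and keeper (black, 44 mm wide, 80 mm high, from x = 80 to 215 mm).
- keeper (a joint): The first catch: a small steel arm with a black roller at its free end, hinged on a level axis (the canister's y) at point keeper_hinge. 0 rad = lying inward with its roller right behind the bolt's handle, so that the bolt cannot be drawn; grows as the roller swings up and over, away from the lid; its stop is at 2.6 rad (folded right back). Friction 0.12 N m: it stays where it is left.
- keeper_roller (a point): Centre of the keeper's roller: 20 mm diameter, 22 mm wide along the canister's y, with flat ends that can be pinched from above. Closed, it lies at x = 128, z = 112 mm in the canister's frame, 60 mm from the hinge. It can turn between the fingers as the arm swings, stiffly, so a pinch with the fingers kept upright tends to slip before the stop; a downward push on the roller with shut fingers of some 5 to 10 N then finishes the fold.
- keeper_hinge (a point): The keeper's hinge axis, between two steel cheeks (28 mm over all, tops 123 mm above the counter), at x = 188, z = 116 mm in the canister's frame.
- bolt (a joint): The second latch: a steel bolt that slides along the canister's +x. 0 m = home, its nose between two lugs on the lid's rim so that the lid cannot turn; grows outward, away from the lid; end stop at 0.028 m. The lid is free from about 0.016 m. Friction 3 N; it stays where it is left. While the keeper is closed the bolt moves only 3 mm.
- bolt_handle (a point): Upright steel plate handle of the bolt: 20 mm along the canister's x, 14 mm thick along its y, top 138 mm above the counter; this point is on its centre line, 124 mm above the counter. At x = 105 mm in the canister's frame when home.
- lid (a joint): The steel lid, turning about the vertical axis through the canister's origin. Radians, positive anticlockwise from above; 0 = locked, the window towards the bolt. It turns either way to 3.3 rad. Friction 0.2 N m: it stays where it is left.
- lid_grip (a point): Centre of the lid's black grip bar, 124 mm above the counter, on the lid's axis. The bar is 16 mm wide along this point's x, 100 mm long along its y, from 98 to 136 mm above the counter. The point turns with the lid.
- lid_window (a point): Centre of the lid's one window (rectangular opening 33 mm radially by 36 mm), 46 mm from the lid's axis on the lid's x, 98 mm above the counter.
- spout_mouth (a point): Where the window's centre must come: over the dark hole in the pour plate below the lid, 46 mm from the lid's axis, 98 mm above the counter. A steel chute, 44 mm wide, sticks out from the canister below the lid on that side, to 120 mm from the axis; x of this point points outward along the chute. It is 1.7 rad or more from the bolt and needs at least two grasps of the bar for most wrists. The pour plate is mounted at a different angle each time.
- tamper: Dark steel coffee tamper standing on its foot, 58 mm across, 82 mm tall. Leave it where it stands. Origin: centre of its underside.
- cup: White ceramic mug, 78 mm across, 62 mm tall. Leave it where it stands. Origin: centre of its underside.
- small_jug: Small steel milk jug, 72 mm across, 85 mm tall. Leave it where it stands. Origin: centre of its underside.
- large_jug: Large steel milk jug, 92 mm across, 118 mm tall. Leave it where it stands. Origin: centre of its underside.
- carton: Upright blue milk carton, 70 x 70 mm, 197 mm tall. Leave it where it stands. Origin: centre of its underside.
- portafilter: Portafilter lying flat, 68 mm across, 34 mm high, its black handle reaching 180 mm along its own +x. Leave it where it stands. Origin: centre of its underside.
- saucer: White saucer, 144 mm across, 18 mm tall. Leave it where it stands. Origin: centre of its underside.

How it is judged:
By the outcome, as a careful person would: the job done as asked, in the order asked, and still so for the second after the job is handed in, with the robot touching nothing.
It also fails if it takes over 72 s, if anything falls off the work surface, if the arm or the gripper's body presses on something with over 40 N, if the wrist force passes 120 N, or if a joint passes its speed limit or range.

## Working session

There is one attempt and no reset: what is moved stays moved. The work goes in short steps, Python scripts to look and compute and a tool call to move; the robot and the scene stay as the last step left them, time stands still between calls to the robot, and variables do not carry over. Pictures are saved under pics/ and viewed, at most 12 in all, crops included, and the job is handed in when it is done.

Besides the shell and the picture viewer there is one more tool, called after "Request:" as name(argument=value, ...), one argument or row to a line, values as JSON. jog_arm: Moves the arm, as the interface text tells. Its arguments: {"type":"object","properties":{"rows":{"type":"array"},"squeeze":{"type":"number"}},"required":["rows"]}

```bash
mkdir -p pics
cat > h.py <<'E'
import numpy as np, cv2, sys
from station import state, cams, bot
def cap(n,f=None):
    d=cams.capture(n)
    if f: cv2.imwrite('pics/'+f+'.png',d['color'])
    return d
def K(d):
    h,w=d['color'].shape[:2]; f=h/2/np.tan(np.radians(d['fov_y'])/2); return f
def proj(d,P):
    P=np.atleast_2d(P); E=np.array(d['extrinsics']); c=(E[:3,:3]@P.T).T+E[:3,3]
    s=np.c_[c[:,0]/-c[:,2],-c[:,1]/-c[:,2]]; r2=(s**2).sum(1,keepdims=True)
    s=s*(1+d['k1']*r2); return s*K(d)+[d['cx'],d['cy']]
def ray(d,uv):
    f=K(d); t=(np.array(uv,float)-[d['cx'],d['cy']])/f; s=t.copy()
    for _ in range(30): s=t/(1+d['k1']*(s@s))
    E=np.array(d['extrinsics']); R=E[:3,:3]; o=-R.T@E[:3,3]
    v=R.T@np.array([s[0],-s[1],-1]); return o,v
def atz(d,uv,z):
    o,v=ray(d,uv); return o+v*(z-o[2])/v[2]
E
python3 - <<'E'
from h import *
a=cap('top','top0'); b=cap('side','side0')
for d in(a,b): print(d['fov_y'],d['k1'],np.round(d['extrinsics'],3).tolist())
s=state(); print(s['tool_pos'],np.round(s['tcp_rot'],3).tolist(),bot.pinch_z,s['opening'])
E
```

```text
44.94430329850111 -0.07380834509783353 [[0.025, -1.0, 0.009, 0.008], [0.987, 0.026, 0.157, -0.547], [-0.157, 0.004, 0.988, -1.745], [0.0, 0.0, 0.0, 1.0]]
46.05685882838467 -0.1259002914473744 [[0.951, -0.309, -0.008, -0.502], [0.192, 0.569, 0.8, -0.188], [-0.242, -0.762, 0.601, -1.323], [0.0, 0.0, 0.0, 1.0]]
[ 0.21043455 -0.58771963  0.23014948] [[0.941, 0.337, -0.001], [0.337, -0.941, 0.002], [0.0, -0.002, -1.0]] 0.0187 0.08542351125531926
```

View pics/top0.png

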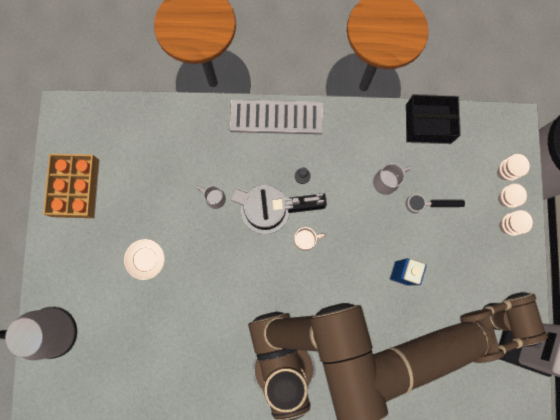

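View pics/side0.png

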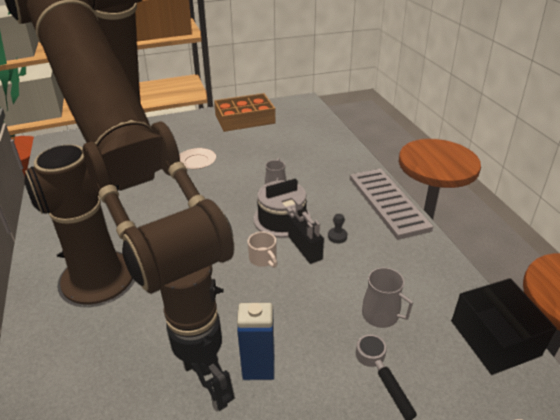

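The top view shows the lid at about (265,206), its window at (278,205), the block running to (326,201), the chute at about (240,197), the tamper at (303,175) and the cup at (305,239). I'll zoom in for a finer measurement.

Run:
```python
import cv2
a=cv2.imread('pics/top0.png')[160:260,190:340]; cv2.imwrite('pics/z0.png',cv2.resize(a,None,fx=5.3,fy=5.3,interpolation=cv2.INTER_CUBIC))
from h import *
d=cams.capture('top')
for n,uv,z in [('lid',(265,206),.098),('win',(278,204.5),.098),('end',(326,201),.08),('tamper',(303,175),.082),('cup',(305,239),.062),('jugS',(214,197),.085),('chute',(237,197),.08)]: print(n,np.round(atz(d,uv,z),4))
```

```text
lid [0.5563 0.0789 0.098 ]
win [0.5627 0.0346 0.098 ]
end [ 0.5826 -0.1312  0.08  ]
tamper [ 0.6721 -0.0497  0.082 ]
cup [ 0.4504 -0.0618  0.062 ]
jugS [0.5853 0.2564 0.085 ]
chute [0.5884 0.1773 0.08  ]
```

View pics/z0.png

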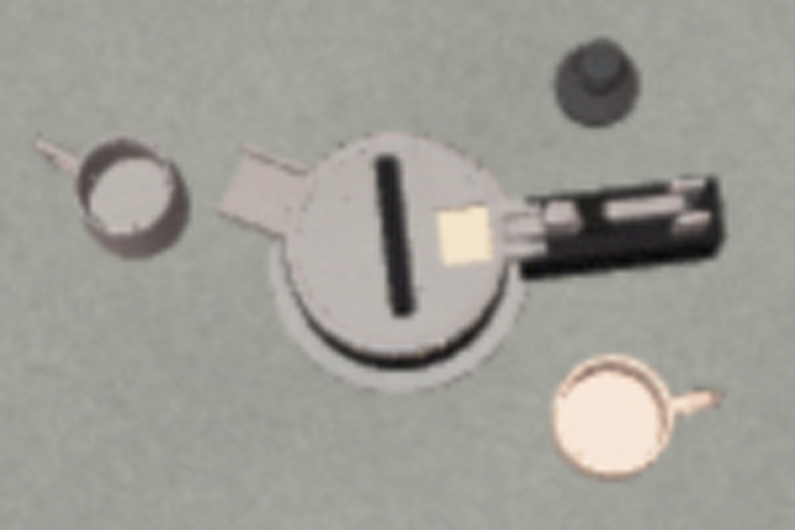

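Request:
jog_arm(
  rows=[100,0,0,-0.04,0,0,0,100,0,0,-0.08,0,0,0,100,0.02,-0.016,-0.1,0,0,0,100,0.05,-0.041,-0.1,0,0,0,100,0.08,-0.066,-0.1,0,0,0],
)

```text
time: 0.57
tool_pos: [0.2641, -0.5, 0.3336]
tcp_rot: [[0.942, 0.335, 0.002], [0.335, -0.942, -0.004], [0.001, 0.005, -1.0]]
contact_force: [1.1, 0.5, -0.4]
opening: 0.0854
grasp_force: 0.0
```

Request:
jog_arm(
  rows=[100,0.03,-0.025,0,0,0,0,100,0.06,-0.05,0,0,0,0,100,0.09,-0.075,0,0,0,0,100,0.12,-0.1,0,0,0,0,100,0.15,-0.125,0,0,0,0],
)

```text
time: 0.98
tool_pos: [0.3632, -0.3292, 0.331]
tcp_rot: [[0.942, 0.337, -0.0], [0.337, -0.942, 0.0], [0.0, -0.0, -1.0]]
contact_force: [1.2, -0.7, 0.6]
opening: 0.0857
grasp_force: 0.0
```

Request:
jog_arm(
  rows=[100,0.03,-0.025,0,0,0,0,100,0.06,-0.05,0,0,0,0,100,0.09,-0.075,0,0,0,0,100,0.12,-0.1,0,0,0,0,100,0.15,-0.125,0,0,0,0],
)

```text
time: 1.4
tool_pos: [0.4623, -0.161, 0.3312]
tcp_rot: [[0.942, 0.337, 0.0], [0.337, -0.942, -0.0], [-0.0, 0.0, -1.0]]
contact_force: [1.0, -0.5, -0.5]
opening: 0.0853
grasp_force: 0.0
```

Request:
jog_arm(
  rows=[100,0.03,-0.025,0,0,0,0,100,0.06,-0.05,0,0,0,0,100,0.09,-0.075,0,0,0,0,100,0.12,-0.1,0,0,0,0,100,0.147,-0.119,0,0,0,0],
)

```text
time: 1.82
tool_pos: [0.5606, 0.0015, 0.331]
tcp_rot: [[0.941, 0.338, -0.0], [0.338, -0.941, 0.001], [-0.0, -0.001, -1.0]]
contact_force: [0.4, -1.0, 0.6]
opening: 0.0852
grasp_force: 0.0
```

Request:
jog_arm(
  rows=[100,0,0,0,0,0,-7,100,0,0,0,0,0,-14,100,0,0,0,0,0,-21,100,0,0,0,0,0,-28,100,0,0,0,0,0,-35],
)

```text
time: 2.23
tool_pos: [0.5599, -0.001, 0.3307]
tcp_rot: [[0.572, 0.82, -0.001], [0.82, -0.572, 0.0], [-0.001, -0.001, -1.0]]
contact_force: [-1.0, -0.7, -0.2]
opening: 0.0855
grasp_force: 0.0
```

Request:
jog_arm(
  rows=[100,0,0,0,0,0,-7,100,0,0,0,0,0,-14,100,0,0,0,0,0,-21,100,0,0,0,0,0,-28,100,0,0,0,0,0,-35],
)

```text
time: 2.65
tool_pos: [0.5599, -0.0012, 0.3308]
tcp_rot: [[-0.001, 1.0, -0.001], [1.0, 0.001, 0.0], [0.0, -0.001, -1.0]]
contact_force: [0.2, 0.8, 0.5]
opening: 0.0854
grasp_force: 0.0
```

Request:
jog_arm(
  rows=[100,0,0,0,0,0,-7,100,0,0,0,0,0,-7,100,0,0,0,0,0,-7],
)

```text
time: 2.9
tool_pos: [0.56, -0.0013, 0.3309]
tcp_rot: [[-0.114, 0.994, -0.001], [0.994, 0.114, 0.0], [0.0, -0.001, -1.0]]
contact_force: [-0.4, -0.1, 0.7]
opening: 0.0853
grasp_force: 0.0
```

Run:
```python
from h import *
s=state(); print(s['time'],s['tool_pos'],np.round(s['tcp_rot'],3).tolist(),np.round(s['joint_positions'],2))
d=cap('wrist'); print(d['fov_y'],np.round(d['extrinsics'],3).tolist())
cv2.imwrite('pics/w1.png',cv2.resize(d['color'],(800,600),interpolation=cv2.INTER_CUBIC))
```

```text
2.9 [ 0.55996509 -0.00126189  0.33093389] [[-0.114, 0.994, -0.001], [0.994, 0.114, 0.0], [0.0, -0.001, -1.0]] [-0.08  0.11  1.67 -0.    1.36 -0.19]
58.75159946952087 [[0.993, 0.114, -0.0, -0.557], [-0.109, 0.95, -0.292, 0.13], [-0.033, 0.29, 0.956, -0.457], [0.0, 0.0, 0.0, 1.0]]
```

View pics/w1.png

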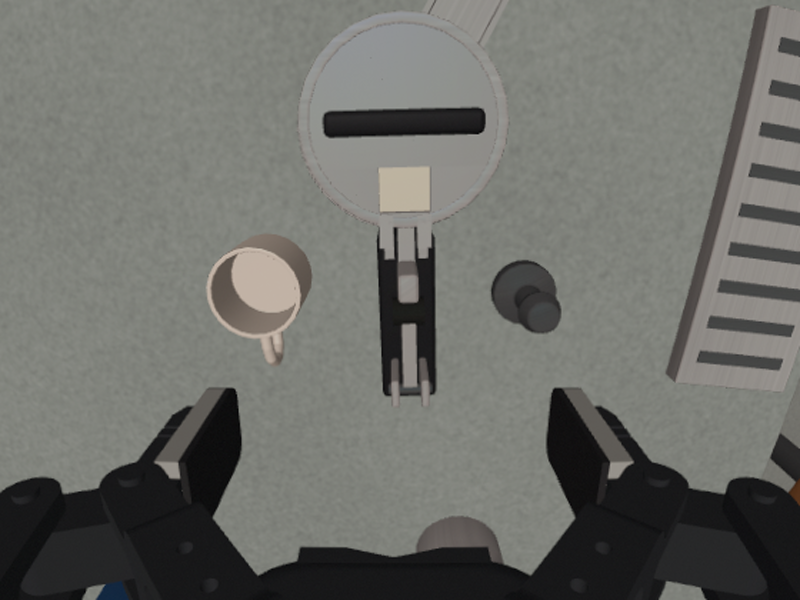

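The wrist view (800x600) shows the window corners at (379,168), (430,166), (431,212) and (380,213). The grip bar runs (324,125) to (485,120), the roller is at (408,313), the handle top is near (408,268) and the hinge cheeks are at (410,365). I'll fit the canister pose from these.

```bash
cat > fit.py <<'E'
from h import *
from scipy.optimize import least_squares
d=cams.capture('wrist')
m=.0165;n=.018
obj=np.array([[.046-m,n,.098],[.046-m,-n,.098],[.046+m,-n,.098],[.046+m,n,.098],[0,.05,.136],[0,-.05,.136]])
L=[(379,168),(430,166),(431,212),(380,213),(324,123),(485,118.5)]
# canister x points down in image; +y to the right
obj=obj*[1,-1,1]
px=np.array(L)*.7
def W(p,o): 
    c,s=np.cos(p[2]),np.sin(p[2]); return np.c_[p[0]+c*o[:,0]-s*o[:,1],p[1]+s*o[:,0]+c*o[:,1],o[:,2]]
r=least_squares(lambda p:(proj(d,W(p,obj))-px).ravel(),[.556,.079,-1.45]); p=r.x
print(p,np.degrees(p[2]),np.round(r.fun.reshape(-1,2),1).tolist())
t=np.array([[.128,0,.122],[.105,0,.138],[.188,0,.123],[.215,.022,.08],[.215,-.022,.08]])
print('pred800',np.round(proj(d,W(p,t))/.7).tolist()); print(np.round(W(p,t),4).tolist())
np.save('p.npy',p)
E
python3 fit.py
```

```text
[ 0.5581754   0.08213    -1.42730834] -81.77874394292289 [[-0.4, -0.9], [0.3, -0.5], [-0.0, 0.6], [0.1, 0.9], [-0.9, 0.1], [1.0, -0.0]]
pred800 [[408.0, 312.0], [408.0, 287.0], [410.0, 390.0], [436.0, 395.0], [382.0, 396.0]]
[[0.5765, -0.0446, 0.122], [0.5732, -0.0218, 0.138], [0.5851, -0.1039, 0.123], [0.6107, -0.1275, 0.08], [0.5671, -0.1338, 0.08]]
```

Request:
jog_arm(
  rows=[60,-0.03,0.007,0.01,0,0,-1.7,60,-0.047,0.0115,0.045,0,0,-1.7,60,-0.047,0.0115,0.085,0,0,-1.7,60,-0.047,0.0115,0.125,0,0,-1.7,60,-0.047,0.0115,0.165,0,0,-1.7],
  squeeze=40,
)

```text
time: 3.42
tool_pos: [0.5774, -0.0472, 0.1651]
tcp_rot: [[-0.143, 0.99, 0.002], [0.99, 0.143, -0.0], [-0.0, 0.001, -1.0]]
contact_force: [0.2, -0.3, -0.5]
opening: 0.0515
grasp_force: 0.0
```

Request:
jog_arm(
  rows=[60,0,0,0.03,0,0,0,60,0,0,0.05,0,0,0,60,0,0,0.065,0,0,0,60,0,0,0.069,0,0,0,60,0,0,0.069,0,0,0],
)

```text
time: 3.83
tool_pos: [0.5758, -0.0464, 0.0957]
tcp_rot: [[-0.145, 0.989, -0.003], [0.989, 0.145, 0.001], [0.001, -0.003, -1.0]]
contact_force: [1.0, 0.3, -0.2]
opening: 0.0513
grasp_force: 0.0
```

```bash
cat >> h.py <<'E'
def can():  # TCP in canister frame (mm) and tool yaw relative
    s=state(); p=np.load('p.npy'); c,q=np.cos(p[2]),np.sin(p[2]); e=s['tool_pos']; dx,dy=e[0]-p[0],e[1]-p[1]
    R=np.array(s['tcp_rot'])
    print('t',s['time'],'can xyz mm',np.round([1e3*(c*dx+q*dy),1e3*(-q*dx+c*dy),1e3*e[2]],1),'yaw-phi',round(float(np.degrees(np.arctan2(R[1,0],R[0,0])-p[2])),1),'F',np.round(s['contact_force'],1),'open',round(s['opening']*1e3,1),s['grasp_force'],'q',np.round(s['joint_positions'],2))
E
python3 - <<'E'
from h import *
can()
d=cap('wrist'); cv2.imwrite('pics/w2.png',d['color'])
E
```

```text
t 3.8333 can xyz mm [129.7  -0.9  95.7] yaw-phi 180.1 F [ 1.   0.3 -0.2] open 51.3 0.0 q [-0.16  0.38  1.84  0.    0.92 -0.3 ]
```

View pics/w2.png

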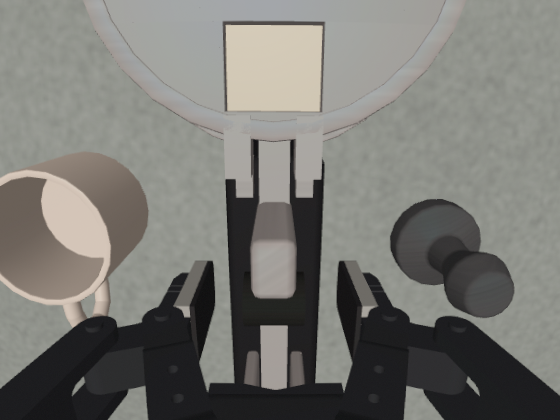

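Pads straddle the roller evenly (about (205,300) and (345,300) with the block between). Closing, then swinging along the arc.

Request:
jog_arm(
  rows=[0,0,0,0,0,0,0,0,0,0,0,0,0,0,0,0,0,0,0,0,0,0,0,0,0,0,0,0,0,0,0,0,0,0,0],
  squeeze=40,
)

```text
time: 4.3
tool_pos: [0.5755, -0.0471, 0.0983]
tcp_rot: [[-0.147, 0.989, -0.003], [0.989, 0.147, -0.001], [-0.001, -0.004, -1.0]]
contact_force: [-4.8, -1.7, 2.2]
opening: 0.0212
grasp_force: 43.0
```

Request:
jog_arm(
  rows=[0,-0.0003,0,-0.0105,0,0,0,0,-0.0023,0,-0.0208,0,0,0,0,-0.006,0,-0.0305,0,0,0,0,-0.0115,0,-0.0395,0,0,0,0,-0.0115,0,-0.0395,0,0,0],
)

```text
time: 4.72
tool_pos: [0.5773, -0.0589, 0.1382]
tcp_rot: [[-0.146, 0.989, -0.004], [0.989, 0.146, -0.0], [0.0, -0.004, -1.0]]
contact_force: [-5.8, -2.1, -2.7]
opening: 0.0213
grasp_force: 40.4
```

Run:
```python
from h import *
can()
```

```text
t 4.7167 can xyz mm [142.3  -1.2 138.2] yaw-phi 180.2 F [-5.8 -2.1 -2.7] open 21.3 40.3697669506073 q [-0.18  0.33  1.81 -0.    1.   -0.32]
```

Request:
jog_arm(
  rows=[0,-0.0069,0,-0.0079,0,0,0,0,-0.015,0,-0.0145,0,0,0,0,-0.0291,0,-0.0214,0,0,0,0,-0.0445,0,-0.0245,0,0,0,0,-0.0602,0,-0.0235,0,0,0],
)

```text
time: 5.13
tool_pos: [0.5857, -0.1163, 0.1625]
tcp_rot: [[-0.146, 0.989, -0.005], [0.989, 0.146, 0.004], [0.005, -0.005, -1.0]]
contact_force: [-8.1, 4.3, -0.3]
opening: 0.0202
grasp_force: 39.1
```

Request:
jog_arm(
  rows=[0,-0.0077,0,0.0024,0,0,0,0,-0.0148,0,0.0053,0,0,0,0,-0.0225,0,0.01,0,0,0,0,-0.0285,0,0.0145,0,0,0,0,-0.0285,0,0.0145,0,0,0],
)

```text
time: 5.55
tool_pos: [0.5908, -0.1495, 0.1491]
tcp_rot: [[-0.147, 0.989, -0.003], [0.989, 0.147, -0.004], [-0.004, -0.003, -1.0]]
contact_force: [-10.2, -4.5, 4.4]
opening: 0.0198
grasp_force: 38.9
```

Run:
```python
from h import *
can()
d=cap('wrist'); cv2.imwrite('pics/w3.png',d['color'])
```

```text
t 5.55 can xyz mm [233.9  -0.9 149.1] yaw-phi 180.2 F [-10.2  -4.5   4.4] open 19.8 38.85381817817688 q [-0.32  0.37  1.73 -0.01  1.04 -0.46]
```

View pics/w3.png

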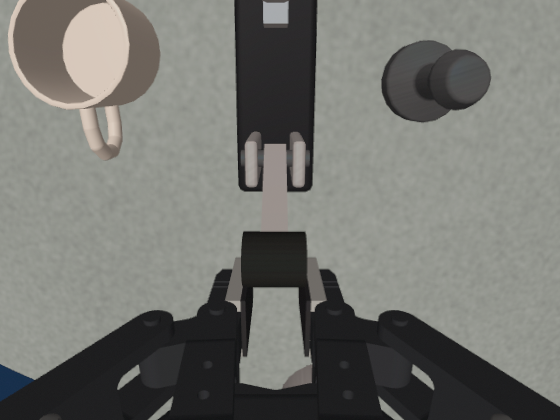

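The roller (275,258) has slipped towards the pad edge at about 130°. I'll release, rise, shut the fingers and push down.

Request:
jog_arm(
  rows=[45,0,0,0,0,0,0,45,0,0,0,0,0,0,45,0,0,-0.025,0,0,0,45,0,0,-0.055,0,0,0,0,0.004,0.001,-0.055,0,0,0],
)

```text
time: 6.02
tool_pos: [0.599, -0.1443, 0.2103]
tcp_rot: [[-0.146, 0.989, 0.018], [0.989, 0.146, -0.006], [-0.008, 0.017, -1.0]]
contact_force: [0.8, -0.2, 1.6]
opening: 0.0275
grasp_force: 0.0
```

Request:
jog_arm(
  rows=[0,0,0,0,0,0,0,0,0,0,0,0,0,0,0,0,0,0,0,0,0,0,0,0,0.015,0,0,0,0,0,0,0.025,0,0,0],
)

```text
time: 6.43
tool_pos: [0.5935, -0.144, 0.1766]
tcp_rot: [[-0.148, 0.989, 0.003], [0.989, 0.148, -0.006], [-0.006, 0.002, -1.0]]
contact_force: [-5.6, -15.8, 30.7]
opening: -0.0002
grasp_force: 16.3
```

Run:
```python
from h import *
can()
```

```text
t 6.4333 can xyz mm [228.8   2.6 176.6] yaw-phi 180.3 F [ -5.6 -15.8  30.7] open -0.2 16.287870705127716 q [-0.31  0.33  1.72 -0.    1.09 -0.45]
```

Request:
jog_arm(
  rows=[0,-0.004,-0.001,0.001,0,0,0,0,-0.006,-0.002,0.003,0,0,0,0,-0.008,-0.002,0.006,0,0,0],
)

```text
time: 6.68
tool_pos: [0.5941, -0.1526, 0.1721]
tcp_rot: [[-0.147, 0.989, 0.007], [0.989, 0.147, -0.005], [-0.006, 0.006, -1.0]]
contact_force: [0.6, -6.5, 10.8]
opening: 0.0001
grasp_force: 6.3
```

Run:
```python
from h import *
can()
```

```text
t 6.6833 can xyz mm [237.5   2.  172.1] yaw-phi 180.2 F [ 0.6 -6.5 10.8] open 0.1 6.321583092212677 q [-0.32  0.34  1.72 -0.    1.08 -0.47]
```

Request:
jog_arm(
  rows=[0,0,0,0.003,0,0,0,0,0,0,0.006,0,0,0,0,0,0,0.009,0,0,0,0,0,0,0.009,0,0,0],
)

```text
time: 7.02
tool_pos: [0.5954, -0.1589, 0.1666]
tcp_rot: [[-0.149, 0.989, 0.01], [0.989, 0.149, -0.017], [-0.019, 0.007, -1.0]]
contact_force: [-2.3, -16.6, 16.3]
opening: 0.0001
grasp_force: 11.3
```

Run:
```python
from h import *
can()
```

```text
t 7.0167 can xyz mm [243.8   2.4 166.6] yaw-phi 180.3 F [ -2.3 -16.6  16.3] open 0.1 11.288138777017593 q [-0.32  0.35  1.72 -0.02  1.06 -0.47]
```

Request:
jog_arm(
  rows=[0,0,-0.002,-0.026,0,0,0,0,0.008,-0.003,-0.026,0,0,0,0,0.008,-0.003,-0.018,0,0,0,0,0.008,-0.003,-0.014,0,0,0,0,0.007,-0.003,-0.012,0,0,0],
)

```text
time: 7.43
tool_pos: [0.585, -0.1421, 0.1691]
tcp_rot: [[-0.147, 0.989, -0.006], [0.989, 0.147, 0.002], [0.003, -0.006, -1.0]]
contact_force: [-0.6, -0.3, 2.0]
opening: -0.0
grasp_force: 1.3
```

Run:
```python
from h import *
can()
d=cap('wrist'); cv2.imwrite('pics/w4.png',d['color'])
```

```text
t 7.4333 can xyz mm [225.8  -5.5 169.1] yaw-phi 180.2 F [-0.6 -0.3  2. ] open -0.0 1.2990144174546003 q [-0.31  0.33  1.74  0.    1.08 -0.46]
```

View pics/w4.png

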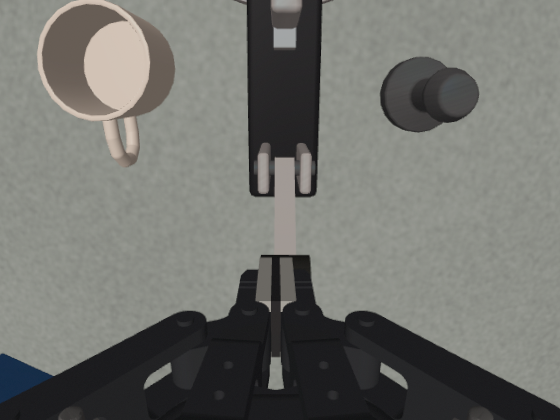

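The tips rest on the roller ((286,275)), which is at about 135–140°. I'll keep pushing down while following outwards.

Request:
jog_arm(
  rows=[0,-0.004,0.003,0.002,0,0,0,0,-0.006,0.004,0.005,0,0,0,0,-0.008,0.004,0.008,0,0,0,0,-0.01,0.004,0.01,0,0,0,0,-0.01,0.004,0.01,0,0,0],
)

```text
time: 7.9
tool_pos: [0.5929, -0.1533, 0.1623]
tcp_rot: [[-0.146, 0.989, 0.0], [0.989, 0.146, -0.0], [-0.0, 0.0, -1.0]]
contact_force: [0.7, -0.2, -0.1]
opening: 0.0001
grasp_force: 0.0
```

Run:
```python
from h import *
can()
```

```text
t 7.9 can xyz mm [238.    0.7 162.3] yaw-phi 180.1 F [ 0.7 -0.2 -0.1] open 0.1 0.0 q [-0.32  0.36  1.72 -0.    1.07 -0.47]
```

Request:
jog_arm(
  rows=[0,0,0,0.003,0,0,0,0,0,0,0.005,0,0,0,0,0,0,0.005,0,0,0],
)

```text
time: 8.15
tool_pos: [0.5937, -0.1541, 0.1601]
tcp_rot: [[-0.146, 0.989, 0.002], [0.989, 0.146, -0.003], [-0.003, 0.002, -1.0]]
contact_force: [-2.7, -2.6, 8.5]
opening: -0.0003
grasp_force: 4.3
```

Run:
```python
from h import *
can()
```

```text
t 8.15 can xyz mm [238.9   1.4 160.1] yaw-phi 180.2 F [-2.7 -2.6  8.5] open -0.3 4.292951300740242 q [-0.32  0.36  1.72 -0.    1.06 -0.47]
```

Request:
jog_arm(
  rows=[0,0,0,0.002,0,0,0,0,0,0,0.003,0,0,0,0,0,0,0.003,0,0,0],
)

```text
time: 8.4
tool_pos: [0.594, -0.1543, 0.1597]
tcp_rot: [[-0.147, 0.989, 0.003], [0.989, 0.147, -0.003], [-0.004, 0.002, -1.0]]
contact_force: [-7.5, -1.6, 18.8]
opening: -0.0
grasp_force: 9.4
```

Request:
jog_arm(
  rows=[0,0,0,-0.03,0,0,0,30,0,0,-0.06,0,0,0,60,0.04,-0.001,-0.08,0,0,0,60,0.08,-0.001,-0.08,0,0,0,60,0.08,-0.001,-0.08,0,0,0],
)

```text
time: 8.82
tool_pos: [0.5801, -0.0677, 0.2366]
tcp_rot: [[-0.149, 0.989, 0.003], [0.989, 0.149, 0.005], [0.004, 0.003, -1.0]]
contact_force: [-0.3, 0.2, -1.1]
opening: 0.0482
grasp_force: 0.0
```

Run:
```python
from h import *
can()
d=cap('wrist'); cv2.imwrite('pics/w5.png',d['color'])
p=np.load('p.npy');c,q=np.cos(p[2]),np.sin(p[2])
def w(x,y,z): return [p[0]+c*x-q*y,p[1]+q*x+c*y,z]
import numpy as np
for th in (135,142,149):
    f=np.radians(183.8-th); x=.188+.06013*np.cos(f); z=.116+.06013*np.sin(f)
    print(th,np.round(proj(d,[w(x,.011,z),w(x,-.011,z)])).tolist())
print('handle top',np.round(proj(d,[w(.105,0,.138)])).tolist())
```

```text
t 8.8167 can xyz mm [1.515e+02 2.000e-01 2.366e+02] yaw-phi 180.4 F [-0.3  0.2 -1.1] open 48.2 0.0 q [-0.19  0.22  1.73  0.01  1.19 -0.35]
135 [[288.0, 325.0], [256.0, 325.0]]
142 [[288.0, 327.0], [257.0, 327.0]]
149 [[288.0, 328.0], [257.0, 327.0]]
handle top [[273.0, 140.0]]
```

View pics/w5.png

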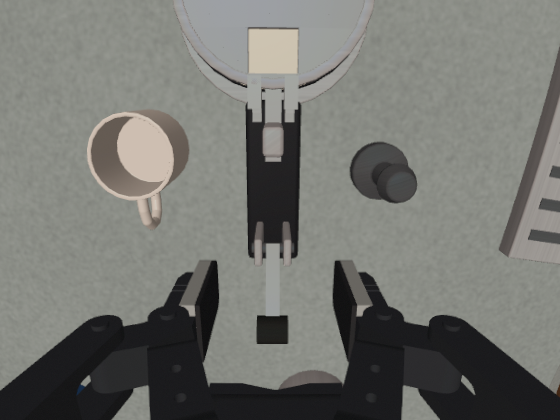

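The keeper is on its stop: 19 N at z = 0.160, with the roller at (272,330) as predicted. Now the bolt handle at (273,140).

Request:
jog_arm(
  rows=[60,0.03,0,0.02,0,0,0,60,0.0445,0,0.055,0,0,0,60,0.0445,0,0.09,0,0,0,60,0.0445,0,0.12,0,0,0,60,0.0445,0,0.132,0,0,0],
)

```text
time: 9.28
tool_pos: [0.5692, -0.0293, 0.0971]
tcp_rot: [[-0.146, 0.989, -0.009], [0.989, 0.146, 0.001], [0.003, -0.009, -1.0]]
contact_force: [-0.1, 0.3, -0.9]
opening: 0.0516
grasp_force: 0.0
```

Request:
jog_arm(
  rows=[0,0,0,0,0,0,0,0,0,0,0,0,0,0,0,0,0,0,0,0,0,0,0,0,0,0,0,0,0,0,0,0,0,0,0],
)

```text
time: 9.7
tool_pos: [0.5731, -0.0306, 0.1043]
tcp_rot: [[-0.146, 0.989, -0.001], [0.989, 0.146, -0.001], [-0.001, -0.001, -1.0]]
contact_force: [-5.0, -1.5, 1.5]
opening: 0.0136
grasp_force: 40.6
```

Run:
```python
from h import *
can()
```

```text
t 9.7 can xyz mm [113.7  -1.4 104.3] yaw-phi 180.2 F [-5.  -1.5  1.5] open 13.6 40.636823773384094 q [-0.13  0.36  1.84 -0.    0.93 -0.27]
```

Request:
jog_arm(
  rows=[0,-0.008,0,0,0,0,0,0,-0.016,0,0,0,0,0,0,-0.024,0,0,0,0,0,0,-0.029,0,0,0,0,0,0,-0.031,0,0,0,0,0],
)

```text
time: 10.12
tool_pos: [0.577, -0.0579, 0.1043]
tcp_rot: [[-0.143, 0.99, -0.003], [0.99, 0.143, 0.006], [0.007, -0.002, -1.0]]
contact_force: [-6.1, 12.7, 3.8]
opening: 0.0135
grasp_force: 41.0
```

Run:
```python
from h import *
can()
```

```text
t 10.1167 can xyz mm [141.3  -1.4 104.3] yaw-phi 180.0 F [-6.1 12.7  3.8] open 13.5 40.95938444137573 q [-0.18  0.38  1.83  0.01  0.94 -0.33]
```

Request:
jog_arm(
  rows=[0,-0.001,0,0,0,0,0,0,-0.002,0,0,0,0,0,0,-0.002,0,0,0,0,0],
)

```text
time: 10.37
tool_pos: [0.577, -0.0579, 0.1043]
tcp_rot: [[-0.144, 0.99, -0.003], [0.99, 0.144, 0.008], [0.009, -0.002, -1.0]]
contact_force: [-5.2, 12.2, 4.6]
opening: 0.0133
grasp_force: 41.0
```

Run:
```python
from h import *
can()
```

```text
t 10.3667 can xyz mm [141.3  -1.4 104.3] yaw-phi 180.0 F [-5.2 12.2  4.6] open 13.3 40.950170159339905 q [-0.18  0.38  1.83  0.01  0.94 -0.33]
```

Bolt is on its stop. Release, rise and look at the lid and chute.

Request:
jog_arm(
  rows=[60,0,0,0,0,0,0,60,0,0,0,0,0,0,60,0,0,-0.03,0,0,0,60,0,0,-0.07,0,0,0,60,0.02,0,-0.105,0,0,0],
)

```text
time: 10.78
tool_pos: [0.5772, -0.0456, 0.2105]
tcp_rot: [[-0.143, 0.99, 0.004], [0.99, 0.143, -0.003], [-0.003, 0.004, -1.0]]
contact_force: [2.0, 0.9, 0.2]
opening: 0.0512
grasp_force: 0.0
```

Request:
jog_arm(
  rows=[60,0.025,0,-0.03,0,0,0,60,0.05,0,-0.06,0,0,0,60,0.075,0,-0.09,0,0,0,60,0.1,0,-0.11,0,0,0,60,0.12,0,-0.12,0,0,0],
)

```text
time: 11.2
tool_pos: [0.5606, 0.0775, 0.3342]
tcp_rot: [[-0.146, 0.989, 0.012], [0.989, 0.146, 0.001], [-0.001, 0.012, -1.0]]
contact_force: [0.4, 0.8, 1.1]
opening: 0.0515
grasp_force: 0.0
```

Run:
```python
from h import *
can()
d=cap('wrist'); cv2.imwrite('pics/w6.png',cv2.resize(d['color'],(800,600),interpolation=cv2.INTER_CUBIC)); import pickle; d2={k:d[k] for k in d}; pickle.dump(d2,open('w6.pkl','wb'))
```

```text
t 11.2 can xyz mm [  4.9   1.8 334.2] yaw-phi 180.2 F [0.4 0.8 1.1] open 51.5 0.0 q [ 0.06  0.11  1.66  0.    1.36 -0.09]
```

View pics/w6.png

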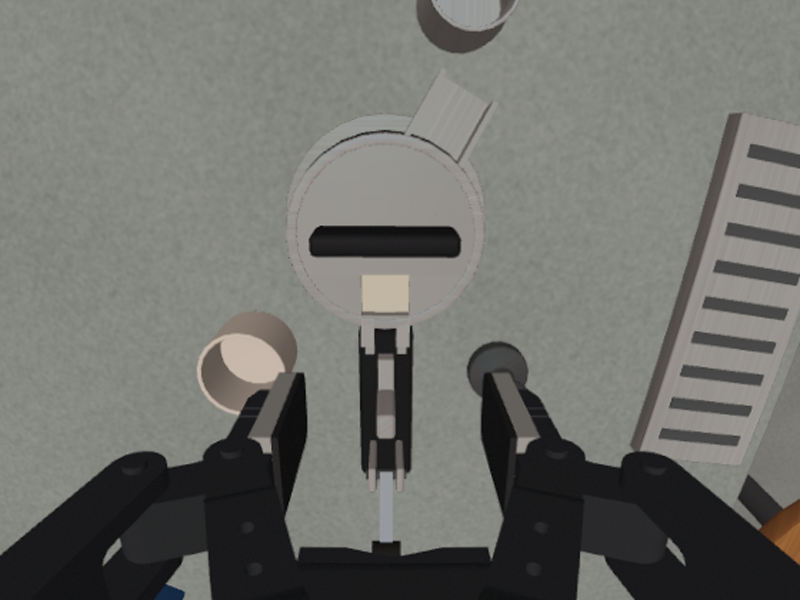

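Run:
```python
from h import *
import pickle
from scipy.optimize import least_squares
d=pickle.load(open('w6.pkl','rb')); p0=np.load('p.npy')
m=.0165;n=.018
ow=np.array([[.046-m,-n,.098],[.046-m,n,.098],[.046+m,n,.098],[.046+m,-n,.098]]); uw=np.array([(362,275),(409,275),(408.5,313.5),(362,314.5)])*.7
def W(p,o): 
    c,s=np.cos(p[2]),np.sin(p[2]); return np.c_[p[0]+c*o[:,0]-s*o[:,1],p[1]+s*o[:,0]+c*o[:,1],o[:,2]]
print('win err px',np.round(proj(d,W(p0,ow))-uw,1).tolist())
uc=np.array([(444,70),(496,103),(406,133),(460,162)])*.7
# which side: psi relative to canister
def f(q):
    psi,z,z2,r1,r2=q; o=np.array([[.12,.022,z],[.12,-.022,z],[r1,.022,z+(z2-z)*(.12-r1)/.06],[r2,-.022,z+(z2-z)*(.12-r2)/.06]])
    return (proj(d,W([p0[0],p0[1],p0[2]+psi],o))-uc).ravel()
for sgn in(1,):
    r=least_squares(f,[2.7,.07,.08,.07,.07],bounds=([1,.02,.04,.05,.05],[4,.1,.1,.1,.1])); print('psi',r.x,np.degrees(r.x[0]),np.round(r.fun,1))
uc=uc[[1,0,3,2]]
r=least_squares(f,[2.7,.07,.08,.07,.07],bounds=([1,.02,.04,.05,.05],[4,.1,.1,.1,.1])); print('psi',r.x,np.degrees(r.x[0]),np.round(r.fun,1))
```

```text
win err px [[-0.6, -0.8], [0.8, -0.8], [0.7, 1.9], [-0.1, 1.2]]
psi [2.61336701 0.07525608 0.0753724  0.0684609  0.07096536] 149.73489991181535 [ 0.  -0.2 -0.2 -0.2  0.7  0.4 -0.2 -0.1]
psi [2.56693499 0.02       0.04       0.07141986 0.07046303] 147.07454121917505 [-36.8 -15.9  30.4  28.9 -34.1 -21.4  34.8  21.2]
```

psi ≈ 149.7°, with sub-pixel residuals. Now turning the gripper across the bar.

Request:
jog_arm(
  rows=[60,0,0,0,0,0,7,60,0,0,0,0,0,14,60,0,0,0,0,0,21,60,0,0,0,0,0,28,60,0,0,0,0,0,35],
)

```text
time: 11.67
tool_pos: [0.559, 0.0755, 0.329]
tcp_rot: [[0.454, 0.891, 0.003], [0.891, -0.454, -0.0], [0.001, 0.003, -1.0]]
contact_force: [-0.5, -0.2, 0.4]
opening: 0.051
grasp_force: 0.0
```

Request:
jog_arm(
  rows=[60,0,0,0,0,0,7,60,0,0,0,0,0,14,60,0,0,0,0,0,21,60,0,0,0,0,0,28,60,0,0,0,0,0,35],
)

```text
time: 12.08
tool_pos: [0.559, 0.0754, 0.3289]
tcp_rot: [[0.883, 0.47, 0.003], [0.47, -0.883, -0.0], [0.003, 0.002, -1.0]]
contact_force: [-0.2, 0.4, 0.3]
opening: 0.0511
grasp_force: 0.0
```

Request:
jog_arm(
  rows=[60,0,0,0.03,0,0,7,60,0,0,0.06,0,0,14,60,0,0,0.09,0,0,20,60,0,0,0.12,0,0,20,60,0,0,0.12,0,0,20],
)

```text
time: 12.5
tool_pos: [0.5539, 0.0751, 0.2019]
tcp_rot: [[0.989, 0.145, -0.01], [0.145, -0.989, -0.001], [-0.01, -0.0, -1.0]]
contact_force: [-1.7, 0.5, -1.4]
opening: 0.0512
grasp_force: 0.0
```

Run:
```python
from h import *
can()
```

```text
t 12.5 can xyz mm [  6.3  -5.2 201.9] yaw-phi 90.1 F [-1.7  0.5 -1.4] open 51.2 0.0 q [ 0.06  0.22  1.81 -0.    1.12  1.48]
```

Request:
jog_arm(
  rows=[60,-0.001,-0.0067,0.025,0,0,0,60,-0.001,-0.0067,0.05,0,0,0,60,-0.001,-0.0067,0.08,0,0,0,60,-0.001,-0.0067,0.098,0,0,0,60,-0.001,-0.0067,0.101,0,0,0],
)

```text
time: 12.92
tool_pos: [0.5547, 0.0821, 0.105]
tcp_rot: [[0.989, 0.146, -0.004], [0.146, -0.989, -0.001], [-0.004, -0.0, -1.0]]
contact_force: [-0.3, -0.6, 0.2]
opening: 0.0511
grasp_force: 0.0
```

Request:
jog_arm(
  rows=[0,0,0,0,0,0,0,0,0,0,0,0,0,0,0,0,0,0,0,0,0,0,0,0,0,0,0,0,0,0,0,0,0,0,0],
)

```text
time: 13.33
tool_pos: [0.5586, 0.0816, 0.1097]
tcp_rot: [[0.989, 0.146, 0.006], [0.146, -0.989, -0.002], [0.005, 0.002, -1.0]]
contact_force: [0.3, -4.8, 4.8]
opening: 0.0155
grasp_force: 43.7
```

Run:
```python
from h import *
can()
```

```text
t 13.3333 can xyz mm [  0.6   0.3 109.7] yaw-phi 90.2 F [ 0.3 -4.8  4.8] open 15.5 43.67199182510376 q [ 0.07  0.34  1.87 -0.    0.93  1.49]
```

Request:
jog_arm(
  rows=[0,0,0,0,0,0,-6,0,0,0,0,0,0,-12,0,0,0,0,0,0,-18,0,0,0,0,0,0,-24,0,0,0,0,0,0,-30],
  squeeze=50,
)

```text
time: 13.75
tool_pos: [0.5582, 0.0825, 0.1097]
tcp_rot: [[0.781, 0.624, 0.005], [0.624, -0.781, 0.0], [0.004, 0.003, -1.0]]
contact_force: [-0.5, -2.7, 4.7]
opening: 0.0152
grasp_force: 49.7
```

Run:
```python
from h import *
can(); print(state()['wrist_torque'])
```

```text
t 13.75 can xyz mm [-3.000e-01  1.000e-01  1.097e+02] yaw-phi 120.4 F [-0.5 -2.7  4.7] open 15.2 49.69473123550415 q [0.07 0.34 1.87 0.   0.93 0.97]
[-0.13864162  0.17770742 -0.24214131]
```

Turning well with low force. Continuing to about 140°.

Request:
jog_arm(
  rows=[0,0,0,0,0,0,-6,0,0,0,0,0,0,-12,0,0,0,0,0,0,-18,0,0,0,0,0,0,-24,0,0,0,0,0,0,-30],
)

```text
time: 14.17
tool_pos: [0.5574, 0.083, 0.1097]
tcp_rot: [[0.365, 0.931, 0.003], [0.931, -0.365, 0.001], [0.002, 0.002, -1.0]]
contact_force: [-1.6, -1.2, 7.2]
opening: 0.0149
grasp_force: 50.0
```

Request:
jog_arm(
  rows=[0,0,0,0,0,0,-6,0,0,0,0,0,0,-12,0,0,0,0,0,0,-18,0,0,0,0,0,0,-24,0,0,0,0,0,0,-30],
)

```text
time: 14.58
tool_pos: [0.5564, 0.0831, 0.1096]
tcp_rot: [[-0.15, 0.989, 0.001], [0.989, 0.15, 0.001], [0.001, 0.001, -1.0]]
contact_force: [-4.4, -0.6, 8.9]
opening: 0.0151
grasp_force: 50.3
```

Request:
jog_arm(
  rows=[0,0,0,0,0,0,-6,0,0,0,0,0,0,-12,0,0,0,0,0,0,-18,0,0,0,0,0,0,-24,0,0,0,0,0,0,-30],
)

```text
time: 15.0
tool_pos: [0.5555, 0.0828, 0.1097]
tcp_rot: [[-0.624, 0.781, -0.002], [0.781, 0.624, 0.0], [0.001, -0.001, -1.0]]
contact_force: [-6.5, -1.0, 11.2]
opening: 0.015
grasp_force: 50.5
```

Request:
jog_arm(
  rows=[0,0,0,0,0,0,-6,0,0,0,0,0,0,-12,0,0,0,0,0,0,-18,0,0,0,0,0,0,-24,0,0,0,0,0,0,-29.5],
)

```text
time: 15.42
tool_pos: [0.5549, 0.082, 0.1096]
tcp_rot: [[-0.928, 0.372, -0.003], [0.372, 0.928, -0.001], [0.002, -0.002, -1.0]]
contact_force: [-8.2, -4.8, 12.3]
opening: 0.0151
grasp_force: 50.7
```

Request:
jog_arm(
  rows=[0,0,0,0,0,0,0,0,0,0,0,0,0,0],
)

```text
time: 15.58
tool_pos: [0.5549, 0.082, 0.1096]
tcp_rot: [[-0.927, 0.375, -0.003], [0.375, 0.927, -0.001], [0.002, -0.002, -1.0]]
contact_force: [-6.8, -4.0, 11.4]
opening: 0.0154
grasp_force: 50.6
```

Run:
```python
from h import *
can(); print(state()['wrist_torque'])
```

```text
t 15.5833 can xyz mm [ -0.3  -3.3 109.6] yaw-phi 239.8 F [-6.8 -4.  11.4] open 15.4 50.576539635658264 q [ 0.07  0.34  1.87 -0.    0.94 -1.12]
[-0.41094113  1.32633237  0.21116088]
```

Request:
jog_arm(
  rows=[60,0,0,0,0,0,0,60,0,0,0,0,0,0,60,0,0,-0.03,0,0,0,60,0,0,-0.07,0,0,0,60,0,0,-0.105,0,0,0],
)

```text
time: 16.0
tool_pos: [0.5558, 0.0831, 0.2129]
tcp_rot: [[-0.927, 0.376, -0.001], [0.376, 0.927, 0.001], [0.001, 0.0, -1.0]]
contact_force: [0.8, 0.2, 1.0]
opening: 0.0515
grasp_force: 0.0
```

Request:
jog_arm(
  rows=[60,0,0,-0.03,0,0,0,60,0,0,-0.06,0,0,0,60,0,0,-0.09,0,0,0,60,0,0,-0.1,0,0,0,60,0,0,-0.1,0,0,0],
)

```text
time: 16.42
tool_pos: [0.5585, 0.0832, 0.3162]
tcp_rot: [[-0.927, 0.376, 0.009], [0.376, 0.927, 0.001], [-0.008, 0.004, -1.0]]
contact_force: [0.1, 0.1, -0.2]
opening: 0.0516
grasp_force: 0.0
```

Run:
```python
from h import *
can()
import pickle
d=cap('wrist'); pickle.dump(dict(d),open('w7.pkl','wb'))
p=np.load('p.npy'); c=proj(d,[[p[0],p[1],.098]])[0]; print(c)
u,v=np.clip(np.round(c).astype(int),[150,110],[410,310]); print('crop origin',u-150,v-110)
cv2.imwrite('pics/w7.png',cv2.resize(d['color'][v-110:v+110,u-150:u+145],None,fx=2.7,fy=2.7,interpolation=cv2.INTER_CUBIC))
```

```text
t 16.4167 can xyz mm [ -1.    0.4 316.2] yaw-phi 239.7 F [ 0.1  0.1 -0.2] open 51.6 0.0 q [ 0.07  0.12  1.69  0.    1.32 -1.11]
[272.65991613 169.94893703]
crop origin 123 60
```

View pics/w7.png

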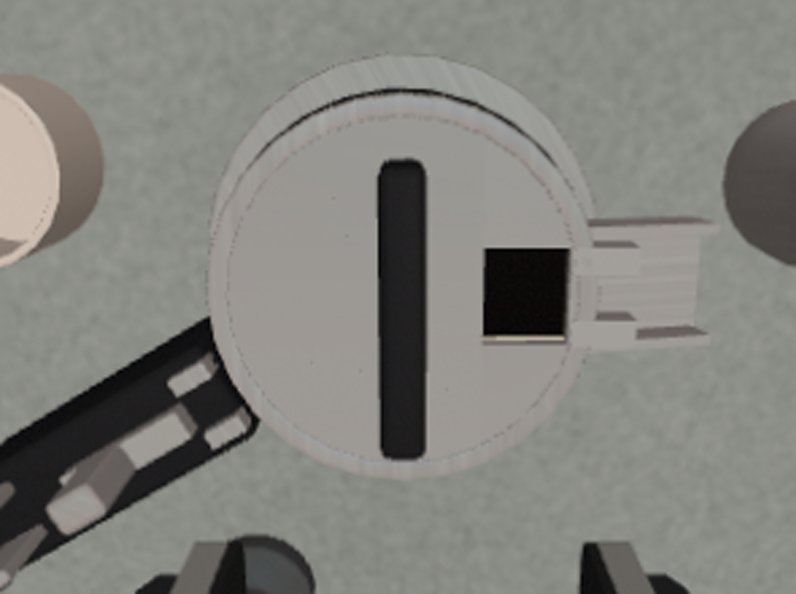

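The dark hole fills the window at (485–568, 248–335), with only a thin cream strip along the lower edge at y≈340. I need to check whether that is parallax or a real offset.

Run:
```python
from h import *
import pickle
from scipy.optimize import least_squares
d=pickle.load(open('w7.pkl','rb')); p0=np.load('p.npy')
E=np.array(d['extrinsics']); o=-E[:3,:3].T@E[:3,3]; print('cam',o)
def W(p,o): 
    c,s=np.cos(p[2]),np.sin(p[2]); return np.c_[p[0]+c*o[:,0]-s*o[:,1],p[1]+s*o[:,0]+c*o[:,1],o[:,2]]
Z=lambda a:np.array(a,float)/2.7+[123,60]
# full fit: lid centre + angle from bar top ends and window corners
m=.0165;n=.018
ob=np.array([[.046-m,n,.098],[.046+m,n,.098],[.046+m,-n,.098],[.046-m,-n,.098],[0,.05,.136],[0,-.05,.136]])
uw=Z([(484,248),(569,248),(568,343),(483,343),(402,158),(402,459)])
r=least_squares(lambda p:(proj(d,W(p,ob))-uw).ravel(),[p0[0],p0[1],p0[2]+2.61]); print('lid',r.x,np.degrees(r.x[2]-p0[2]),np.round(r.fun.reshape(-1,2),1).tolist())
L=r.x
# parallax at window: tool frame, lateral (lid y) shift per mm depth
w=W(L,np.array([[.046,0,.098]]))[0]; v=w-o; ly=np.array([-np.sin(L[2]),np.cos(L[2])]); lx=np.array([np.cos(L[2]),np.sin(L[2])])
print('view slope along lid y,x per depth',v[:2]@ly/-v[2],v[:2]@lx/-v[2])
def g(a):
  for dep in (.002,.004,.006,.008):
    pass
for dep in (0,.003,.006,.01):
    print(dep,np.round((proj(d,W(L,np.array([[.046,n,.098-dep],[.046,-n,.098-dep]])))-[123,60])*2.7,1).tolist())
for psi in (149.7,):
  q=[L[0],L[1],p0[2]+np.radians(psi)]
  print('chute',np.round((proj(d,W(q,np.array([[.12,.022,.075],[.12,-.022,.075],[.08,.022,.075],[.08,-.022,.075]])))-[123,60])*2.7).tolist())
# brightness profile through the window column
a=cv2.cvtColor(d['color'],cv2.COLOR_BGR2GRAY); u=int(123+525/2.7); print(a[145:192,u].tolist()); print(a[60+int(290/2.7),295:340].tolist())
```

```text
cam [0.48903901 0.11124656 0.45926434]
lid [0.55666525 0.0815192  1.17654054] 149.18955141480984 [[-0.3, -1.0], [2.1, -0.6], [0.4, 0.0], [-1.0, -0.3], [-0.2, 1.5], [-1.0, 0.2]]
view slope along lid y,x per depth -0.204440436146793 0.12326130934055686
0 [[529.0, 245.8], [524.9, 342.7]]
0.003 [[528.0, 244.5], [524.0, 340.7]]
0.006 [[527.1, 243.3], [523.1, 338.7]]
0.01 [[525.8, 241.6], [521.9, 336.2]]
chute [[714.0, 226.0], [704.0, 337.0], [611.0, 225.0], [604.0, 337.0]]
[154, 153, 153, 153, 154, 153, 150, 12, 12, 12, 12, 11, 10, 12, 8, 10, 9, 9, 10, 10, 12, 10, 10, 11, 9, 11, 11, 9, 7, 8, 10, 11, 8, 8, 6, 11, 9, 12, 10, 107, 180, 116, 114, 151, 151, 152, 152]
[153, 153, 153, 152, 153, 153, 142, 45, 9, 7, 9, 11, 8, 9, 13, 10, 9, 10, 9, 9, 10, 10, 10, 9, 10, 8, 10, 9, 10, 8, 12, 9, 10, 10, 13, 12, 12, 42, 100, 141, 153, 147, 139, 149, 150]
```

The bar fit gives the lid at 149.2° and the chute at about 150.2°, and the strip agrees with roughly 1° short. I'll re-grasp and turn 1° more.

Request:
jog_arm(
  rows=[60,0,0,0.035,0,0,0,60,0,0,0.07,0,0,0,60,0,0,0.105,0,0,0,60,0,0,0.14,0,0,0,60,0,0,0.165,0,0,0],
)

```text
time: 16.88
tool_pos: [0.5514, 0.0825, 0.1404]
tcp_rot: [[-0.926, 0.376, -0.009], [0.376, 0.926, -0.0], [0.008, -0.004, -1.0]]
contact_force: [-1.0, -0.7, -0.8]
opening: 0.0513
grasp_force: 0.0
```

Request:
jog_arm(
  rows=[60,0,0,0.025,0,0,0,60,0,0,0.037,0,0,0,60,0,0,0.038,0,0,0,0,0,0,0.038,0,0,0,0,0,0,0.038,0,0,0],
)

```text
time: 17.3
tool_pos: [0.5568, 0.0828, 0.1095]
tcp_rot: [[-0.927, 0.376, 0.002], [0.376, 0.927, 0.0], [-0.001, 0.001, -1.0]]
contact_force: [0.7, -0.4, 0.2]
opening: 0.0278
grasp_force: 0.0
```

Request:
jog_arm(
  rows=[0,0,0,0,0,0,0,0,0,0,0,0,0,0,0,0,0,0,0,0,-0.5,0,0,0,0,0,0,-1.1,0,0,0,0,0,0,-1.1],
)

```text
time: 17.72
tool_pos: [0.5567, 0.0812, 0.1106]
tcp_rot: [[-0.934, 0.358, 0.002], [0.358, 0.934, -0.002], [-0.003, -0.001, -1.0]]
contact_force: [-0.2, -5.3, 1.2]
opening: 0.0146
grasp_force: 50.0
```

Run:
```python
from h import *
can()
```

```text
t 17.7167 can xyz mm [  0.7  -1.5 110.6] yaw-phi 240.8 F [-0.2 -5.3  1.2] open 14.6 49.966211915016174 q [ 0.07  0.33  1.87 -0.    0.93 -1.13]
```

Request:
jog_arm(
  rows=[60,0,0,0,0,0,0,60,0,0,0,0,0,0,60,0,0,-0.03,0,0,0,60,0,0,-0.07,0,0,0,60,0,0,-0.105,0,0,0],
)

```text
time: 18.13
tool_pos: [0.556, 0.0832, 0.2155]
tcp_rot: [[-0.934, 0.358, 0.0], [0.358, 0.934, 0.001], [-0.0, 0.001, -1.0]]
contact_force: [0.7, 0.6, 0.2]
opening: 0.0512
grasp_force: 0.0
```

Request:
jog_arm(
  rows=[60,0,0,-0.03,0,0,0,60,0,0,-0.06,0,0,0,60,0,0,-0.09,0,0,0,60,0,0,-0.1,0,0,0,60,0,0,-0.1,0,0,0],
)

```text
time: 18.55
tool_pos: [0.5585, 0.0833, 0.3187]
tcp_rot: [[-0.934, 0.358, 0.01], [0.358, 0.934, 0.001], [-0.009, 0.004, -1.0]]
contact_force: [-0.3, 0.4, 0.1]
opening: 0.0516
grasp_force: 0.0
```

Run:
```python
from h import *
can()
d=cap('wrist'); a=cv2.cvtColor(d['color'],cv2.COLOR_BGR2GRAY); u=int(123+525/2.7); print(a[145:195,u].tolist())
cv2.imwrite('pics/w8.png',d['color'])
```

```text
t 18.55 can xyz mm [ -1.1   0.5 318.7] yaw-phi 240.8 F [-0.3  0.4  0.1] open 51.6 0.0 q [ 0.07  0.12  1.69  0.    1.33 -1.13]
[153, 153, 153, 153, 153, 151, 86, 12, 9, 11, 11, 9, 11, 10, 10, 10, 9, 9, 10, 13, 11, 11, 8, 11, 9, 10, 8, 8, 11, 9, 8, 10, 7, 8, 10, 8, 10, 8, 8, 78, 140, 109, 142, 152, 152, 152, 152, 152, 152, 152]
```

View pics/w8.png

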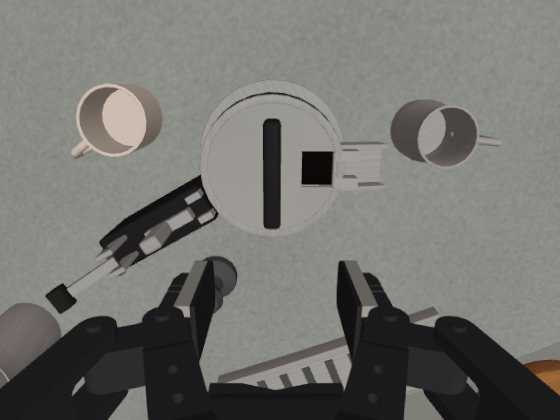

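The hole fills the window at (317,168), lined up with the chute. The keeper is folded back with its roller at (60,298), the bolt is out, and the tamper, cup and jugs are untouched. Handing in.

```bash
python3 -c "
from station import bot
print(bot.sign_off())"
```

```text
the job is handed in; nothing more can be done
None
```

The job is handed in (no verdict came back): the keeper is folded back to its stop, the bolt is fully out and the lid window is over the chute hole to within about 1°, with the gripper clear and none of the surrounding things touched, in 18.6 s of the 72 s allowed.

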